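# Unstack the optics parts into their trays

## Task

Take the stack of optics parts on the base plate apart from the top, one part at a time, and put each flat and upright in the grey tray that was made for it: the small collimator in the small round tray, the oblong block in the oblong tray, the lens mount in the large round tray and the square plate in the square tray. Set each part down without dropping or tipping it, and leave the tall and the short post standing where they are.

Things in the scene. Friction and masses are not known exactly. Their poses are not given: they have to be found in the camera images.
- collimator: Small steel cylinder with a black band, 16 mm diameter, 28 mm high, standing upright, about 35 g; the top thing of the stack. Origin: centre of its underside; z along its axis, up. It goes in the small round tray. Its underside starts 78 mm above the bench.
- block: Oblong black anodised block, 38 mm (its x) by 24 mm (its y) by 22 mm high, about 70 g; second from the top of the stack. Origin: centre of its underside, z up. Its underside starts 56 mm above the bench. It goes in the oblong tray, long side along the tray's long side.
- lens_mount: Round aluminium lens mount, a solid disc with a thin black band, 48 mm diameter, 22 mm high, about 100 g; third from the top of the stack. Origin: centre of its underside, z up. Its underside starts 34 mm above the bench. It goes in the large round tray.
- square_plate: Square black anodised plate with a small bright screw in each corner, 62 x 62 mm, sides along its x and y, 22 mm high, about 180 g; the bottom of the stack, on a fixed 100 x 100 mm aluminium base plate whose top is 12 mm above the bench; the parts above are turned a little against it. Origin: centre of its underside, z up. It goes in the square tray, sides along the tray's.
- small_round_tray: Smallest grey tray (pale floor, grey rim, as in all four), round, 34 mm inside and 42 mm outside diameter, fixed to the bench. Origin: centre of its underside on the bench, z up. Like all four trays: floor 3 mm thick, walls 4 mm thick, rim top 8 mm above the bench.
- oblong_tray: Oblong grey tray, inside 56 mm (its x) by 42 mm (its y), outside 64 x 50 mm, fixed to the bench; floor 3 mm thick, rim top 8 mm above the bench. Origin: centre of its underside, z up.
- large_round_tray: Large round grey tray, 66 mm inside and 74 mm outside diameter, fixed to the bench; floor 3 mm thick, rim top 8 mm above the bench. Origin: centre of its underside, z up.
- square_tray: Square grey tray, 80 x 80 mm inside, 88 x 88 mm outside, sides along its x and y, fixed to the bench; floor 3 mm thick, rim top 8 mm above the bench. Origin: centre of its underside, z up.
- tall_post: Bystander: loose steel post 13 mm in diameter on a round foot of 44 mm diameter, 90 mm high in all, standing in front of the robot near the middle. Origin: centre of its underside. Leave it standing.
- short_post: Bystander: loose short steel post 12 mm in diameter on a round foot of 34 mm diameter, 43 mm high in all, standing on the robot's right (-y). Origin: centre of its underside. Leave it standing.
Not all that is in view belongs to the job. Leave any blue or orange look-alike of the oblong_tray alone. Leave any red look-alike of the square_plate alone.

How it is judged:
By the outcome, as a careful person would: the job done as asked, in the order asked, and still so for the second after the job is handed in, with the robot touching nothing.
It also fails if it takes over 128 s, if anything falls off the work surface, if the arm or the gripper's body presses on something with over 40 N, if the wrist force passes 120 N, or if a joint passes its speed limit or range.

## Robot

A 6-joint arm with a two-finger parallel gripper is mounted at the origin on the work surface. World frame = base frame: x ahead of the robot, y to its left, z up, the work surface at z = 0. Lengths are in m, angles in degrees, forces in N, time in s.
With the tool pointing down it reaches from about 0.35 to 0.775 m from the base axis. Payload 5.5 kg.
Tool frame: the origin (TCP) lies on the centre line of the jaws, within the pads' length; the fingertips stand 14 mm ahead of it and the grasp point (between the pads) lies 5 mm behind it; z points along the fingers, y is the line along which they close (so a half turn about z gives the same grasp; the last joint's range is limited). The gripper opens to 85 mm and grips with 20 to 120 N. Pads are 22 mm wide; open, the fingers measure 114 mm over their backs; the gripper's body (76 mm by 85 mm) begins 54 mm behind the grasp point. The pads swing forward as they close: fully open they stand 13 mm farther back than shut.
Start: joints at [-84.202, 17.945, 2.641, 74.691, 0, 82.002], TCP at [0.137, -0.558, 0.245] pointing down, gripper open.
Joint ranges: [-158.12, 158.12], [-49.38, 96.58], [-58.88, 72.47], [-126.05, 133.96], [-84.25, 85.87], [-180, 180]. Speed limits (degrees/s): [147.25, 147.25, 180, 180, 180, 180].

## Interface

Orientations are given as [roll, pitch, yaw] about the fixed x, y, z axes, in that order (R = Rz(yaw) Ry(pitch) Rx(roll)).
In Python, from rig import get_state, camera, camera_params, job_done gives the robot as it stands.
- The arm moves only by the tool send_rows, never from a script. Its argument "deltas" is text: rows parted by semicolons, each of 7 numbers parted by spaces: the turn, a rotation vector about the world's x, y, z in rad, then the shift along the world's x, y, z in m, then the closure, from 0 (fully open) to 1 (shut). In form: ax ay az x y z jaw; .... A call has 1 to 20 rows; each row is the pose to reach, as a shift and turn from the pose commanded when the call began; what a row does not reach only later rows make up. A row lasts 1/8 s, in which the tool goes at most 62.5 mm and 10.7 degrees, less where a joint would pass 70% of its speed; a pose out of reach is approached as far as the arm can. A call with a gripper value outside its range is refused whole. The fingers move at their own pace and stop on an object; "squeeze" is the grip in N (left out, the last holds). Time passes only in rows, so rows that repeat a pose let the fingers close. It gives the time, the measured TCP pose, the force, the opening and the grip force at its end, in the units of the state.
- get_state(): the state, without advancing time (a new reading comes with each control period).
- camera(name): name is "scene" or "top" or "wrist"; returns (picture, depth): 384x512x3 uint8, red, green, blue; 384x512 float32, m along the optical axis (not along the pixel's ray), 0 where there is no reading.
- camera_params(name): a dict with "vertical_fov" (degrees; the focal length in pixels is half the picture's height over the tangent of half this angle, whatever the lens; pixels are square), "cx", "cy" (the principal point, pixels), "R" (3x3) and "t" (3): a world point X has camera coordinates R X + t. Camera axes: x right, y down, z forward; pixel columns grow to the right and rows downward; lengths in m; the calibration is good to about 2 mm. A picture is of the moment at which its call begins: read the wrist's pose just before it. camera_params takes no time and is no camera call; for the wrist camera it gives the pose at the moment of the call.
- job_done(): hands the job in; it is judged then, once.
The state is a dict: "time": time; "joint_pos": joint angles; "qd": joint speeds; "joint_torque": joint torques, N m; "tcp_pos": TCP position; "orientation": TCP orientation; "contact_force": force on the tool from outside, world axes, zero at the start; "torque": the same for the moment, N m; "gripper_width": finger opening in m; "finger_force": force on a finger pad.
Only numpy, scipy, OpenCV 4.12 (cv2) and the standard library are available. Lean on these libraries where they do the work, as an engineer would, in place of code of your own. Each camera call takes 0.05 s, during which the arm holds its last target. There are 200 camera calls.

## Working session

There is one attempt and no reset: what is moved stays moved. The work goes in short steps, Python scripts to look and compute and a tool call to move; the robot and the scene stay as the last step left them, time stands still between calls to the robot, and variables do not carry over. Pictures are saved under pics/ and viewed, at most 14 in all, crops included, and the job is handed in when it is done.

Besides the shell and the picture viewer there is one more tool, called after "Call:" as name(argument=value, ...) on one line, values as JSON. send_rows: Moves the arm, as the interface text tells. Its arguments: {"type":"object","properties":{"deltas":{"type":"string"},"squeeze":{"type":"number"}},"required":["deltas"]}

```bash
mkdir -p pics; ls
python3 - <<'E'
from rig import *
import cv2,numpy as np
for n in ("scene","top"):
    p,d=camera(n); q=camera_params(n)
    cv2.imwrite(f"pics/{n}0.png",cv2.resize(p[...,::-1],(800,600),interpolation=cv2.INTER_CUBIC)); np.savez(f"{n}0.npz",p=p,d=d,**q)
    print(n,q)
print(get_state())
E
```

```text
pics
scene {'vertical_fov': 53.43154702490073, 'cx': 258.2635737619694, 'cy': 185.52733599949065, 'R': array([[-0.04284094,  0.99906495, -0.00582088],
       [ 0.69970332,  0.02584421, -0.71396592],
       [-0.71314789, -0.03465986, -0.70015626]]), 't': array([ 0.02089232, -0.288287  ,  1.38641627])}
top {'vertical_fov': 47.875776674857114, 'cx': 253.46583476043827, 'cy': 190.25892829746186, 'R': array([[-0.0083311 , -0.99978344,  0.01906976],
       [-0.98512014,  0.00493209, -0.17179634],
       [ 0.17166509, -0.02021726, -0.9849479 ]]), 't': array([-0.01421813,  0.51794995,  1.05756453])}
{'time': 0.1, 'joint_pos': array([-8.42036393e+01,  1.79859817e+01,  2.58363715e+00,  7.46910473e+01,
       -1.24844451e-03,  8.19995933e+01]), 'qd': array([ 0.0551855 , -0.14432861,  0.1026561 , -0.00128698,  0.036108  ,
        0.02995868]), 'joint_torque': array([ 3.07084425e-03, -4.81727636e+01,  2.99243027e+01,  1.28144937e-02,
       -6.92015942e-05,  6.18720264e-06]), 'tcp_pos': array([ 0.13704671, -0.55798115,  0.24450427]), 'orientation': array([-1.79907343e+02, -1.17619924e-02,  1.37967589e+01]), 'contact_force': array([0.77125587, 0.71550606, 1.3196303 ]), 'torque': array([-0.01655861, -0.04791798, -0.00300577]), 'finger_force': 0.0, 'gripper_width': 0.08554811560497162}
```

View pics/top0.png

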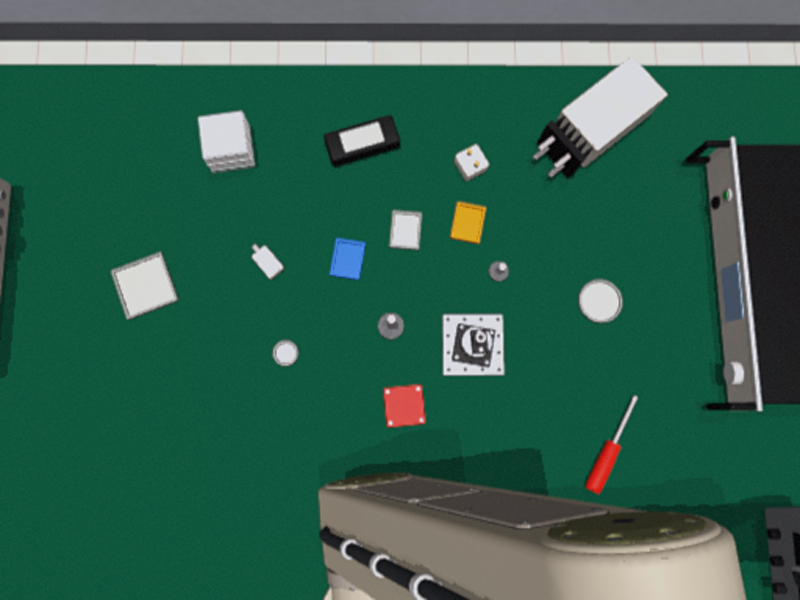

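View pics/scene0.png

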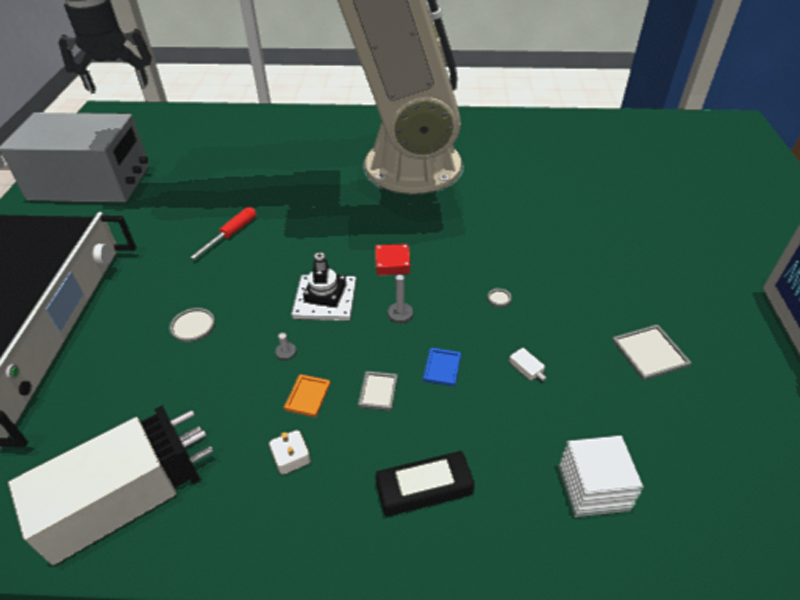

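Top view (800x600 px): the stack is at (473,345), tall post (391,325), short post (499,270). The grey trays are small round (285,352), oblong (405,230), large round (600,300) and square (145,285). The oblong look-alikes are blue (347,258) and orange (468,222); the grey/pale one at (405,230) fits the description. The red plate at (404,405) is a decoy; the real square plate is in the stack.

```bash
cat > h.py <<'E'
import numpy as np,cv2
def ray(q,uv,z):
    f=192/np.tan(np.radians(float(q['vertical_fov'])/2)); R,t=q['R'],q['t']
    uv=np.atleast_2d(uv).astype(float)
    d=np.c_[(uv[:,0]-q['cx'])/f,(uv[:,1]-q['cy'])/f,np.ones(len(uv))]@R
    c=-R.T@t
    return c+d*((z-c[2])/d[:,2])[:,None]
def proj(q,X):
    f=192/np.tan(np.radians(float(q['vertical_fov'])/2)); c=np.atleast_2d(X)@q['R'].T+q['t']
    return c[:,:2]/c[:,2:]*f+[float(q['cx']),float(q['cy'])]
def cloud(q,d):
    f=192/np.tan(np.radians(float(q['vertical_fov'])/2)); v,u=np.mgrid[:384,:512]
    c=np.stack([(u-q['cx'])/f*d,(v-q['cy'])/f*d,d],-1)
    return (c-q['t'])@q['R']
def blobs(p):
    h=cv2.cvtColor(p,cv2.COLOR_RGB2HSV)
    m=(~((h[...,0]>60)&(h[...,0]<95)&(h[...,1]>110))).astype(np.uint8)
    return cv2.connectedComponentsWithStats(m,connectivity=4)
E
python3 - <<'E'
from h import *
for n,pts in (("top",dict(sq=(145,285),sr=(285,352),ob=(405,230),lr=(600,300),base=(450,320),tall=(391,330),short=(499,272),red=(404,405))),("scene",dict(sq=(650,350),sr=(499,297),ob=(378,390),lr=(192,324)))):
    q=np.load(n+"0.npz"); nl,lab,st,ce=blobs(q['p'])
    for k,(u,v) in pts.items():
        l=lab[int(v/1.5625),int(u/1.5625)]
        c=max(cv2.findContours((lab==l).astype(np.uint8),0,1)[0],key=cv2.contourArea)[:,0]
        X=ray(q,c,0.012 if k=='base' else 0.008)
        r=cv2.minAreaRect((X[:,:2]*1000).astype(np.float32)); Pc=cloud(q,q['d'])[lab==l]
        print(n,k,st[l],np.round(r[0],1),np.round(r[1],1),round(r[2],1),'depth z',np.round(np.percentile(Pc[:,2],[5,50,95])*1000,1))
q=np.load("top0.npz"); P=cloud(q,q['d'])*1000
# stack layers from depth
w=P[205:245,280:325].reshape(-1,3)
for z0 in (106,78,56,34):
    s=w[abs(w[:,2]-z0)<5]; print(z0,len(s),s.mean(0).round(1),np.ptp(s,0).round(1), cv2.minAreaRect(s[:,:2].astype(np.float32)))
for (u,v) in ((391,318),(499,268)):
    w=P[int(v/1.56)-12:int(v/1.56)+12,int(u/1.56)-12:int(u/1.56)+12].reshape(-1,3)
    s=w[w[:,2]>30]; print('post',s.mean(0).round(1),s.max(0).round(1))
    s=w[(w[:,2]>2.5)];print('foot',s.min(0).round(1),s.max(0).round(1))
E
```

```text
top sq [  71  161   43   44 1240] [547.9 405.5] [93.9 92.1] 21.4 depth z [-2.1  2.4  8.1]
top sr [174 217  17  18 243] [432.6 167.5] [44.3 41.4] 1.0 depth z [-2.4  2.9  8.3]
top ob [249 134  21  26 499] [643.1 -34.5] [53.7 69.1] 84.9 depth z [-1.7  2.8  8.9]
top lr [370 178  29  29 662] [ 517.5 -363.6] [73.7 76. ] 43.1 depth z [-1.3  2.9  8.5]
top base [ 283  200   40   41 1631] [ 444.9 -145.6] [103.4 104.5] 89.6 depth z [-0.9 12.5 77.4]
top tall [242 200  17  18 237] [476.  -9.] [41.9 44.8] 89.7 depth z [-0.6  8.5 89.4]
top short [313 167  13  14 143] [ 568.9 -193.3] [32.1 35.6] 88.2 depth z [-1.1  6.7 41.9]
top red [245 245  28  29 698] [344.6 -29.4] [67.9 67. ] 5.0 depth z [-1.6 20.6 24.2]
scene sq [ 392  207   51   37 1089] [546.3 407.1] [95.5 96.5] 21.3 depth z [ 2.2  5.5 10.8]
scene sr [312 184  16  13 167] [431.6 169.2] [41.9 48.7] 86.7 depth z [ 1.5  6.  11.2]
scene ob [229 237  26  26 549] [642.  -33.6] [54.8 72.1] 84.8 depth z [ 1.7  5.5 10.9]
scene lr [108 197  30  22 521] [ 516.9 -363.5] [76.1 79. ] 2.1 depth z [ 2.2  5.7 11.1]
106 35 [ 445.  -144.4  104.6] [14.5 14.5  7.8] ((445.2628479003906, -144.85540771484375), (13.488399505615234, 15.078360557556152), 43.80718994140625)
78 105 [ 440.1 -147.1   76.9] [39.5 26.1  9.4] ((442.7719421386719, -147.00961303710938), (37.978843688964844, 24.295339584350586), 4.858616352081299)
56 116 [ 443.3 -139.9   55.1] [45.8 47.4  9.9] ((443.4203186035156, -145.22178649902344), (46.169307708740234, 45.33565902709961), 55.23200607299805)
34 280 [ 435.7 -139.1   33. ] [69.8 68.1  9.5] ((441.2762756347656, -143.96044921875), (61.85808563232422, 62.257484436035156), 79.38395690917969)
post [456.   -6.6 208.3] [ 481.     4.6 1130.9]
foot [328.6 -35.8   2.5] [ 520.6   22.5 1130.9]
post [ 557.6 -183.2   89.5] [ 574.5    4.6 1130.9]
foot [ 328.6 -224.1    2.5] [ 609.6    4.6 1130.9]
```

Call:
send_rows(deltas="0 0 0.3 0.06 0.08 0.055 0; 0 0 1.33 0.308 0.413 0.055 0; 0 0 1.33 0.308 0.413 0.055 0; 0 0 1.33 0.308 0.413 0.055 0; 0 0 1.33 0.308 0.413 0.055 0; 0 0 1.33 0.308 0.413 0.055 0; 0 0 1.33 0.308 0.413 0.055 0; 0 0 1.33 0.308 0.413 0.055 0; 0 0 1.33 0.308 0.413 0.055 0; 0 0 1.33 0.308 0.413 0.055 0; 0 0 1.33 0.308 0.413 0.055 0; 0 0 1.33 0.308 0.413 0.055 0; 0 0 1.33 0.308 0.413 0.055 0", squeeze=30)

```text
time: 1.72
tcp_pos: [0.4446, -0.1463, 0.3003]
orientation: [-180.0, 0.0, 89.9]
contact_force: [0.2, -0.1, -0.0]
gripper_width: 0.0851
finger_force: 0.0
```

```bash
cat > w.py <<'E'
import sys
from rig import *
from h import *
n=sys.argv[1]; q=camera_params("wrist"); s=get_state(); p,d=camera("wrist")
np.savez(n+".npz",p=p,d=d,**q); cv2.imwrite(f"pics/{n}.png",cv2.resize(p[...,::-1],(800,600),interpolation=cv2.INTER_CUBIC))
print(s['tcp_pos'],s['orientation'],s['time'],'cam',-q['R'].T@q['t'],q['vertical_fov'])
E
python3 w.py w1
python3 - <<'E'
from h import *
q=np.load("w1.npz"); P=cloud(q,q['d'])*1000
w=P.reshape(-1,3)[q['d'].ravel()>0]; w=w[np.hypot(w[:,0]-444,w[:,1]+145)<55]
for z0 in (106,78,56,34):
    s=w[abs(w[:,2]-z0)<5]
    if len(s)>5: print(z0,len(s),np.median(s,0).round(1), cv2.minAreaRect(s[:,:2].astype(np.float32)))
E
```

```text
[ 0.4446352  -0.14632236  0.30028751] [-1.79997447e+02  4.25528155e-03  8.98931213e+01] 1.725 cam [ 0.44449821 -0.06769669  0.42853867] 61.23485200725834
106 194 [ 443.9 -143.8  105.8] ((444.39239501953125, -143.94070434570312), (15.374340057373047, 15.042863845825195), 0.7650862336158752)
78 505 [ 436.1 -144.8   77.7] ((441.902587890625, -147.11611938476562), (37.88877487182617, 24.420854568481445), 4.8618268966674805)
56 501 [ 443.9 -133.1   55.7] ((443.5674133300781, -144.59523010253906), (45.55176544189453, 46.86668014526367), 43.72166061401367)
34 1124 [ 431.8 -127.4   33.7] ((440.30474853515625, -143.7030029296875), (61.84048843383789, 61.99536895751953), 79.43050384521484)
```

View pics/w1.png

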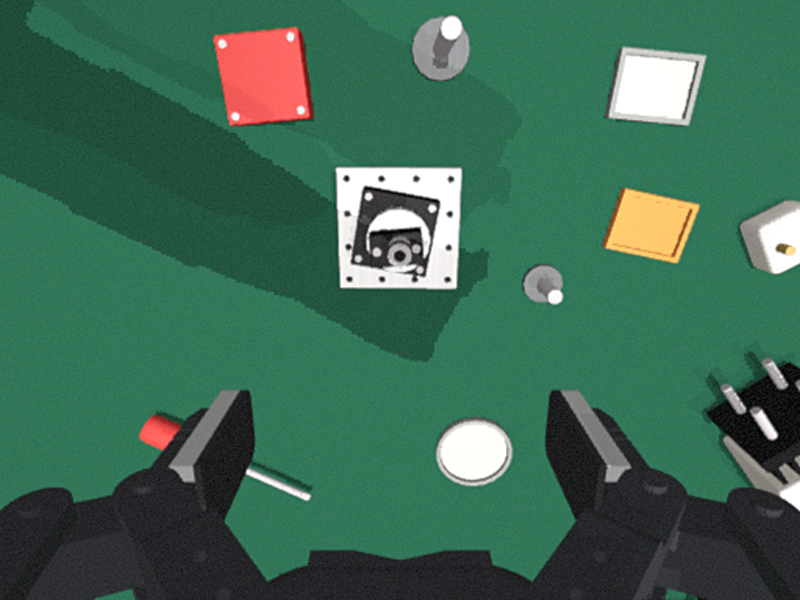

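Run:
```python
from h import *
q=np.load("w1.npz"); P=cloud(q,q['d'])*1000
m=(q['d']>0)&(P[...,2]>200)&(P[...,2]<400)
s=P[m]; print(len(s))
v,u=np.nonzero(m)
for a in (u<256,u>=256):
    t=s[a]
    if len(t): print(t[t[:,2]<t[:,2].min()+4].mean(0), t.min(0),t.max(0))
```

```text
32306
[ 401.62842002 -146.12409347  300.95907305] [ 368.96134085 -158.58734493  298.53843901] [ 444.27006505 -127.55091774  375.37282844]
[ 487.12114586 -146.79205471  300.8620744 ] [ 444.5060386  -158.63382405  298.42894386] [ 518.78125591 -127.85199619  375.75380433]
```

Call:
send_rows(deltas="0 0 0 0 0.001 -0.05 0; 0 0 0 0 0.001 -0.1 0.3; 0 0 0 0 0.001 -0.14 0.5; 0 0 0 0 0.001 -0.17 0.6; 0 0 0 0 0.001 -0.19 0.65; 0 0 0 0 0.001 -0.2 0.65; 0 0 0 0 0.001 -0.2 0.65; 0 0 0 0 0.001 -0.2 0.65", squeeze=30)

```text
time: 2.78
tcp_pos: [0.4457, -0.1449, 0.1012]
orientation: [179.9, 0.0, 90.0]
contact_force: [0.7, -0.4, 0.1]
gripper_width: 0.0299
finger_force: 0.0
```

```bash
python3 w.py w2
python3 - <<'E'
from h import *
q=np.load("w2.npz"); P=cloud(q,q['d'])*1000
w=P.reshape(-1,3)[q['d'].ravel()>0]
s=w[(abs(w[:,2]-106)<4)&(np.hypot(w[:,0]-444,w[:,1]+145)<10)]; print(len(s),s.mean(0),cv2.minAreaRect(s[:,:2].astype(np.float32)))
E
```

```text
[ 0.44573661 -0.14491175  0.10120149] [1.79916345e+02 4.21721597e-02 8.99876762e+01] 2.775 cam [ 0.44527403 -0.0661908   0.22940436] 61.23485200725834
996 [ 444.2457738  -143.10243851  105.49997903] ((444.193359375, -144.02593994140625), (15.963846206665039, 15.479613304138184), 81.83084106445312)
```

View pics/w2.png

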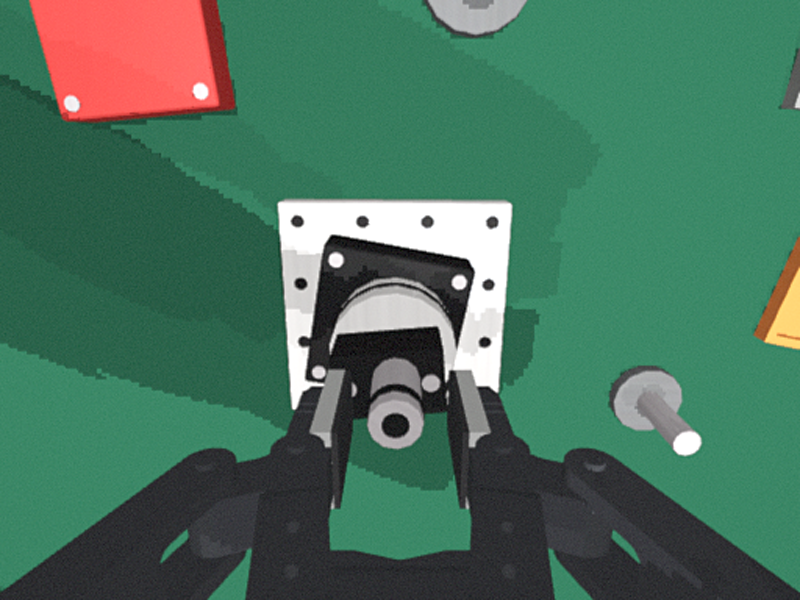

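Jaws straddle the collimator (top at (396,425)), about 1 mm to the +x side; I correct and close.

Call:
send_rows(deltas="0 0 0 -0.0013 0.001 -0.001 0.65; 0 0 0 -0.0013 0.001 -0.001 0.7; 0 0 0 -0.0013 0.001 -0.001 0.75; 0 0 0 -0.0013 0.001 -0.001 0.8; 0 0 0 -0.0013 0.001 -0.001 0.85; 0 0 0 -0.0013 0.001 -0.001 0.9; 0 0 0 -0.0013 0.001 -0.001 0.9; 0 0 0 -0.0013 0.001 -0.001 0.9", squeeze=30)

```text
time: 3.82
tcp_pos: [0.4439, -0.1435, 0.0995]
orientation: [180.0, 0.0, 90.0]
contact_force: [-0.7, -0.4, 2.7]
gripper_width: 0.0145
finger_force: 29.3
```

Call:
send_rows(deltas="0 0 0 0 0 0.01 0.9; 0 0 0 0 0 0.04 0.9; 0 0 0 0 0 0.08 0.9; 0 0 0 0 0.02 0.1 0.9; 0 0 0 -0.002 0.06 0.1 0.9; 0 0 0 -0.004 0.1 0.1 0.9; 0 0 0 -0.006 0.15 0.1 0.9; 0 0 0 -0.008 0.2 0.1 0.9; 0 0 0 -0.01 0.25 0.1 0.9; 0 0 0 -0.0117 0.29 0.09 0.9; 0 0 0 -0.0117 0.3115 0.06 0.9; 0 0 0 -0.0117 0.3115 0.02 0.9; 0 0 0 -0.0117 0.3115 -0.02 0.9; 0 0 0 -0.0117 0.3115 -0.05 0.9; 0 0 0 -0.0117 0.3115 -0.06 0.9; 0 0 0 -0.0117 0.3115 -0.06 0.9")

```text
time: 5.82
tcp_pos: [0.432, 0.168, 0.0394]
orientation: [-180.0, 0.0, 90.0]
contact_force: [0.1, 1.0, -0.8]
gripper_width: 0.0146
finger_force: 29.3
```

```bash
python3 w.py w3
```

```text
[0.43202545 0.16799429 0.03942085] [-1.79961192e+02  1.18908845e-02  8.99961852e+01] 5.825 cam [0.43183767 0.24663154 0.16765198] 61.23485200725834
```

View pics/w3.png

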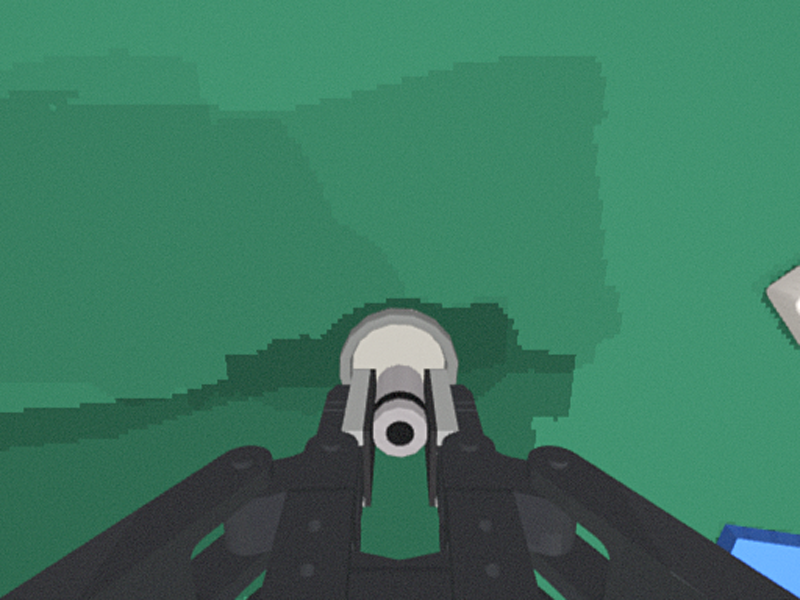

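Collimator (400,432) is upright and centred over the tray (400,355). Lowering.

Call:
send_rows(deltas="0 0 0 0 0 -0.006 0.9; 0 0 0 0 0 -0.01 0.9; 0 0 0 0 0 -0.0125 0.9; 0 0 0 0 0 -0.0135 0.9; 0 0 0 0 0 -0.0145 0.9; 0 0 0 0 0 -0.0145 0.9")

```text
time: 6.62
tcp_pos: [0.4321, 0.168, 0.0248]
orientation: [-180.0, 0.0, 90.0]
contact_force: [-0.3, -0.6, -0.6]
gripper_width: 0.0144
finger_force: 29.3
```

Call:
send_rows(deltas="0 0 0 0 0 -0.0005 0.9; 0 0 0 0 0 -0.001 0.9; 0 0 0 0 0 -0.001 0.9")

```text
time: 7.0
tcp_pos: [0.4322, 0.1681, 0.0245]
orientation: [180.0, -0.0, 90.0]
contact_force: [-2.2, -0.8, 6.9]
gripper_width: 0.0149
finger_force: 30.0
```

Call:
send_rows(deltas="0 0 0 0 0 0 0.8; 0 0 0 0 0 0 0.7; 0 0 0 0 0 0 0.6; 0 0 0 0 0 0 0.5; 0 0 0 0 0 0.02 0.45; 0 0 0 0 0 0.06 0.45; 0 0 0.1 0 0 0.11 0.45; 0 0 0.25 0 -0.03 0.15 0.45; 0 0 0.4 0 -0.08 0.15 0.45; 0 0 0.57 0.005 -0.13 0.15 0.45; 0 0 0.75 0.01 -0.18 0.15 0.45; 0 0 0.93 0.01 -0.23 0.15 0.45; 0 0 1.11 0.01 -0.28 0.15 0.45; 0 0 1.29 0.01 -0.3155 0.15 0.45; 0 0 1.47 0.01 -0.3155 0.13 0.45; 0 0 1.65 0.01 -0.3155 0.0965 0.45; 0 0 1.656 0.01 -0.3155 0.0965 0.45; 0 0 1.656 0.01 -0.3155 0.0965 0.45")

```text
time: 9.25
tcp_pos: [0.4424, -0.1475, 0.1211]
orientation: [-180.0, 0.0, -175.3]
contact_force: [-0.7, 0.1, 0.4]
gripper_width: 0.0468
finger_force: 0.0
```

```bash
python3 w.py w4
python3 - <<'E'
from h import *
q=np.load("w4.npz"); P=cloud(q,q['d'])*1000
w=P.reshape(-1,3)[q['d'].ravel()>0]; w=w[np.hypot(w[:,0]-444,w[:,1]+145)<50]
for z0 in (78,56,34):
    s=w[abs(w[:,2]-z0)<4]; print(z0,len(s),cv2.minAreaRect(s[:,:2].astype(np.float32)) if len(s)>5 else '')
from rig import *
p,d=camera("top"); Q=camera_params("top"); T=cloud(Q,d)*1000; w=T.reshape(-1,3)
s=w[(np.hypot(w[:,0]-432,w[:,1]-168)<14)&(w[:,2]>22)]; print('coll',len(s),s.mean(0),s.max(0))
E
```

```text
[ 0.44243605 -0.14748645  0.12109234] [-1.79993201e+02  2.19197630e-02 -1.75254261e+02] 9.25 cam [ 0.36366399 -0.1540582   0.24930934] 61.23485200725834
78 2532 ((441.8336181640625, -146.90127563476562), (38.614158630371094, 24.040603637695312), 4.819025993347168)
56 1597 ((440.3660888671875, -145.3574676513672), (46.94244384765625, 42.690879821777344), 88.43754577636719)
34 3166 ((440.27349853515625, -143.46109008789062), (62.171607971191406, 62.172359466552734), 79.33464050292969)
coll 35 [432.62483608 166.10694261  29.52871375] [439.6829324  174.46521824  35.28736271]
```

View pics/w4.png

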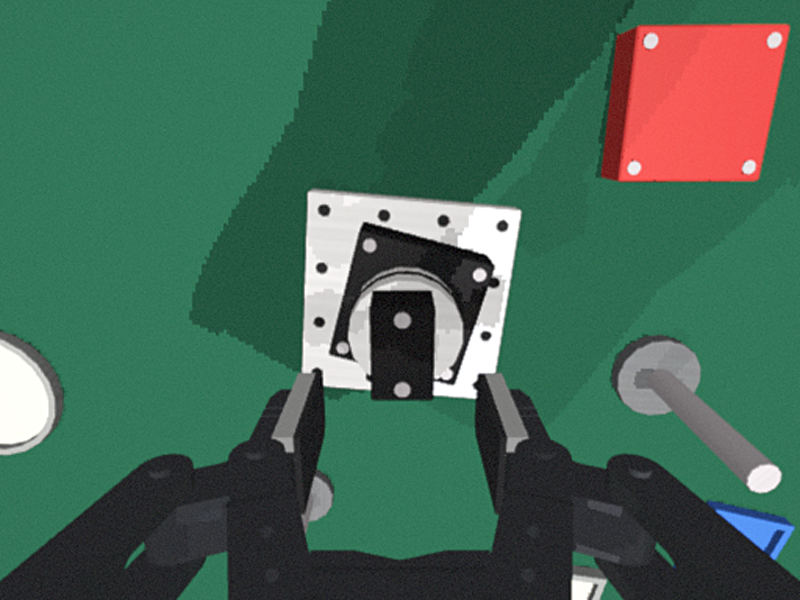

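Block (402,345) lies aligned between the jaws, and the collimator stands in its tray (top at 31 mm). Descend and grasp.

Call:
send_rows(deltas="0 0 0 -0.0005 0.0004 -0.02 0.45; 0 0 0 -0.0005 0.0004 -0.035 0.45; 0 0 0 -0.0005 0.0004 -0.0425 0.5; 0 0 0 -0.0005 0.0004 -0.0425 0.55; 0 0 0 -0.0005 0.0004 -0.0425 0.6; 0 0 0 -0.0005 0.0004 -0.0425 0.65; 0 0 0 -0.0005 0.0004 -0.0425 0.7; 0 0 0 -0.0005 0.0004 -0.0425 0.75; 0 0 0 -0.0005 0.0004 -0.0425 0.8; 0 0 0 -0.0005 0.0004 -0.0425 0.8; 0 0 0 -0.0005 0.0004 -0.0425 0.8", squeeze=35)

```text
time: 10.72
tcp_pos: [0.442, -0.1473, 0.0783]
orientation: [-180.0, 0.0, -175.1]
contact_force: [-0.8, -0.6, 5.4]
gripper_width: 0.0233
finger_force: 35.1
```

Call:
send_rows(deltas="0 0 0 0 0 0.008 0.8; 0 0 0 0 0 0.03 0.8; 0 0 0 0 0 0.06 0.8; 0 0 -0.05 0.02 0.01 0.08 0.8; 0 0 -0.1 0.06 0.035 0.08 0.8; 0 0 -0.15 0.1 0.06 0.08 0.8; 0 0 -0.175 0.14 0.08 0.08 0.8; 0 0 -0.175 0.18 0.1 0.08 0.8; 0 0 -0.175 0.2008 0.1128 0.06 0.8; 0 0 -0.175 0.2008 0.1128 0.03 0.8; 0 0 -0.175 0.2008 0.1128 0 0.8; 0 0 -0.175 0.2008 0.1128 -0.025 0.8; 0 0 -0.175 0.2008 0.1128 -0.035 0.8; 0 0 -0.175 0.2008 0.1128 -0.035 0.8")

```text
time: 12.48
tcp_pos: [0.6418, -0.0342, 0.0423]
orientation: [180.0, -0.1, 174.8]
contact_force: [-0.2, -0.5, -0.0]
gripper_width: 0.0233
finger_force: 34.4
```

```bash
python3 w.py w5
```

```text
[ 0.64183442 -0.0341928   0.04227398] [ 1.79986082e+02 -9.87840504e-02  1.74849733e+02] 12.475 cam [ 0.56340601 -0.0272359   0.17067689] 61.23485200725834
```

View pics/w5.png

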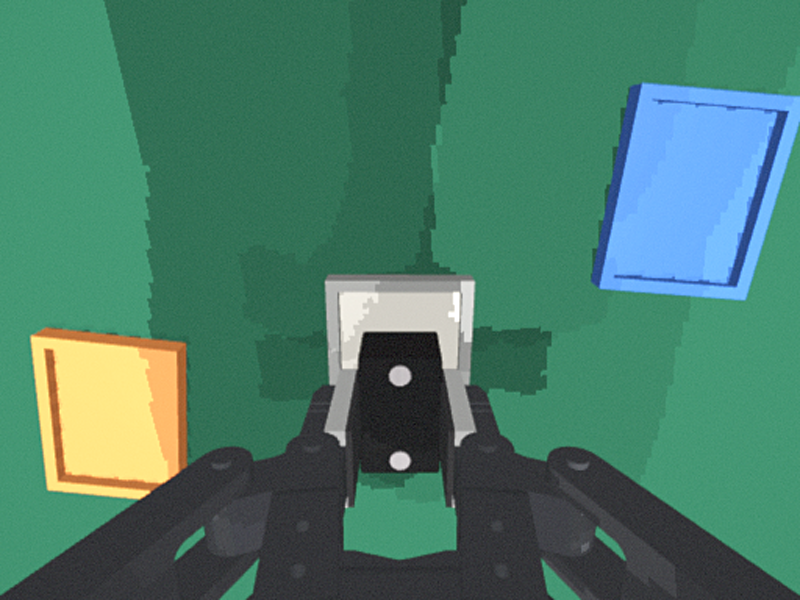

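Block (400,400) is centred and square over the grey oblong tray (400,340). Lowering.

Call:
send_rows(deltas="0 0 0 0.0003 0 -0.007 0.8; 0 0 0 0.0003 0 -0.012 0.8; 0 0 0 0.0003 0 -0.0145 0.8; 0 0 0 0.0003 0 -0.0155 0.8; 0 0 0 0.0003 0 -0.0165 0.8; 0 0 0 0.0003 0 -0.0172 0.8; 0 0 0 0.0003 0 -0.0178 0.8; 0 0 0 0.0003 0 -0.0178 0.8")

```text
time: 13.52
tcp_pos: [0.6428, -0.0343, 0.0253]
orientation: [180.0, 0.0, 174.9]
contact_force: [-1.3, 0.3, 2.4]
gripper_width: 0.0234
finger_force: 34.7
```

Call:
send_rows(deltas="0 0 0 0 0 -0.0005 0.8; 0 0 0 0 0 -0.0005 0.7; 0 0 0 0 0 -0.0005 0.6; 0 0 0 0 0 -0.0005 0.5; 0 0 0 0 0 0.02 0.45; 0 0 0 0 0 0.06 0.45; 0 0 0 -0.02 -0.01 0.1 0.45; 0 0 0 -0.06 -0.035 0.1 0.3; 0 0 0 -0.1 -0.06 0.1 0.15; 0 0 0 -0.14 -0.08 0.1 0.1; 0 0 0 -0.18 -0.1 0.1 0.1; 0 0 0 -0.199 -0.111 0.09 0.1; 0 0 0 -0.199 -0.111 0.0853 0.1; 0 0 0 -0.199 -0.111 0.0853 0.1")

```text
time: 15.28
tcp_pos: [0.4442, -0.1452, 0.1103]
orientation: [180.0, 0.0, 174.9]
contact_force: [0.6, 0.2, -0.0]
gripper_width: 0.0771
finger_force: 0.0
```

```bash
python3 w.py w6
python3 - <<'E'
from h import *
q=np.load("w6.npz"); P=cloud(q,q['d'])*1000
w=P.reshape(-1,3)[q['d'].ravel()>0]; w=w[np.hypot(w[:,0]-444,w[:,1]+145)<50]
for z0 in (56,34):
    s=w[abs(w[:,2]-z0)<4]; print(z0,len(s),cv2.minAreaRect(s[:,:2].astype(np.float32)),cv2.minEnclosingCircle(s[:,:2].astype(np.float32)))
from rig import *
p,d=camera("top"); Q=camera_params("top"); T=cloud(Q,d)*1000; w=T.reshape(-1,3)
s=w[(np.hypot(w[:,0]-642,w[:,1]+34)<25)&(w[:,2]>17)]; print('block',len(s),s[:,2].mean(),cv2.minAreaRect(s[:,:2].astype(np.float32)))
E
```

```text
[ 0.44422738 -0.14520342  0.11025372] [1.79984645e+02 2.14372247e-02 1.74850568e+02] 15.275 cam [ 0.36551133 -0.13823675  0.23846763] 61.23485200725834
56 4442 ((442.71746826171875, -145.4585418701172), (47.18878936767578, 47.178123474121094), 7.331495761871338) ((442.9902038574219, -145.52870178222656), 24.14954948425293)
34 3522 ((440.3528747558594, -143.537841796875), (62.16261672973633, 62.690914154052734), 79.36414337158203) ((440.0860900878906, -143.39405822753906), 42.928802490234375)
block 131 24.12381595889916 ((643.5496215820312, -34.56333923339844), (23.723312377929688, 37.97832489013672), 83.23734283447266)
```

View pics/w6.png

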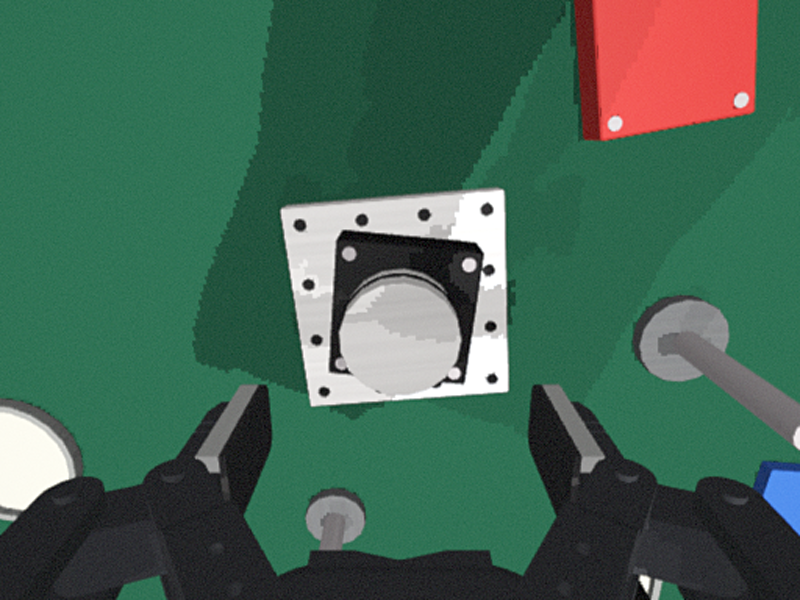

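Lens mount (400,335) sits between the jaws. The block is flat in its tray (top at 24–25 mm). Grasp the mount.

Call:
send_rows(deltas="0 0 0 -0.0012 -0.0002 -0.03 0.1; 0 0 0 -0.0012 -0.0002 -0.05 0.15; 0 0 0 -0.0012 -0.0002 -0.058 0.2; 0 0 0 -0.0012 -0.0002 -0.058 0.25; 0 0 0 -0.0012 -0.0002 -0.058 0.3; 0 0 0 -0.0012 -0.0002 -0.058 0.35; 0 0 0 -0.0012 -0.0002 -0.058 0.4; 0 0 0 -0.0012 -0.0002 -0.058 0.45; 0 0 0 -0.0012 -0.0002 -0.058 0.5; 0 0 0 -0.0012 -0.0002 -0.058 0.55; 0 0 0 -0.0012 -0.0002 -0.058 0.55; 0 0 0 -0.0012 -0.0002 -0.058 0.55", squeeze=40)

```text
time: 16.88
tcp_pos: [0.4428, -0.1456, 0.0531]
orientation: [-180.0, 0.1, 174.9]
contact_force: [-1.3, 0.5, 6.9]
gripper_width: 0.0465
finger_force: 40.1
```

Call:
send_rows(deltas="0 0 0 0 0 0.008 0.55; 0 0 0 0 0 0.03 0.55; 0 0 0 0 0 0.06 0.55; 0 0 0 0.01 -0.02 0.08 0.55; 0 0 0 0.02 -0.06 0.08 0.55; 0 0 0 0.035 -0.1 0.08 0.55; 0 0 0 0.05 -0.14 0.08 0.55; 0 0 0 0.065 -0.18 0.08 0.55; 0 0 0 0.0746 -0.205 0.07 0.55; 0 0 0 0.0746 -0.2185 0.05 0.55; 0 0 0 0.0746 -0.2185 0.02 0.55; 0 0 0 0.0746 -0.2185 -0.005 0.55; 0 0 0 0.0746 -0.2185 -0.014 0.55; 0 0 0 0.0746 -0.2185 -0.014 0.55")

```text
time: 18.62
tcp_pos: [0.5163, -0.363, 0.0375]
orientation: [179.9, -0.1, 174.9]
contact_force: [0.3, 0.1, -0.9]
gripper_width: 0.0464
finger_force: 41.3
```

```bash
python3 w.py w7
```

```text
[ 0.51633468 -0.36304966  0.03749841] [ 1.79914616e+02 -1.01240087e-01  1.74867257e+02] 18.625 cam [ 0.43789838 -0.35626324  0.16589535] 61.23485200725834
```

View pics/w7.png

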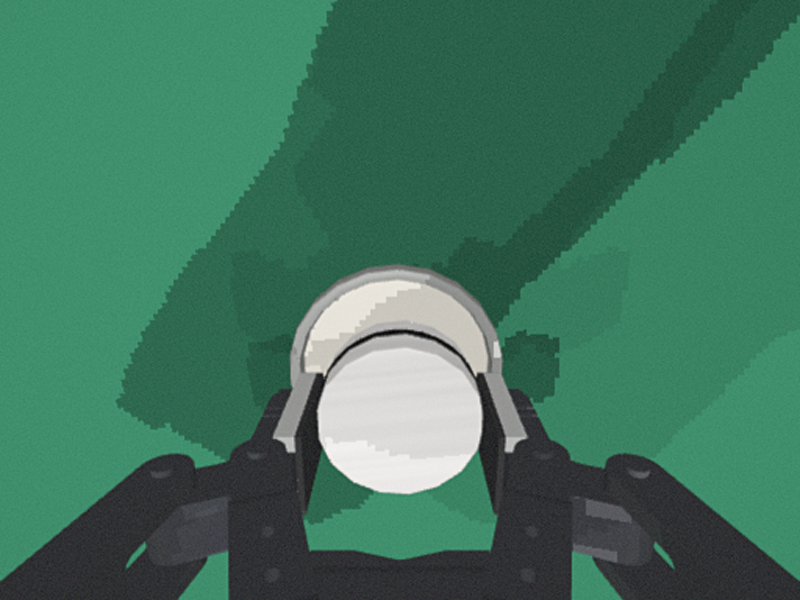

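Mount (400,415) is level and centred over the large round tray. Lowering.

Call:
send_rows(deltas="0 0 0 0 0 -0.006 0.55; 0 0 0 0 0 -0.011 0.55; 0 0 0 0 0 -0.0135 0.55; 0 0 0 0 0 -0.0145 0.55; 0 0 0 0 0 -0.0155 0.55; 0 0 0 0 0 -0.0162 0.55; 0 0 0 0 0 -0.0168 0.55; 0 0 0 0 0 -0.0168 0.55")

```text
time: 19.68
tcp_pos: [0.5172, -0.364, 0.0222]
orientation: [-180.0, 0.0, 174.9]
contact_force: [-1.0, 0.7, 5.0]
gripper_width: 0.0463
finger_force: 41.9
```

Call:
send_rows(deltas="0 0 0 0 0 0 0.45; 0 0 0 0 0 0 0.35; 0 0 0 0 0 0 0.25; 0 0 0 0 0 0.0 0.15; 0 0 0 0 0 0.02 0.1; 0 0 0 0 0 0.06 0.1; 0 0 -0.02 0 0.02 0.1 0; 0 0 -0.04 -0.02 0.06 0.1 0; 0 0 -0.06 -0.035 0.1 0.1 0; 0 0 -0.08 -0.05 0.14 0.1 0; 0 0 -0.096 -0.065 0.18 0.1 0; 0 0 -0.096 -0.0767 0.22 0.09 0; 0 0 -0.096 -0.0767 0.22 0.079 0; 0 0 -0.096 -0.0767 0.22 0.079 0")

```text
time: 21.42
tcp_pos: [0.4404, -0.144, 0.1]
orientation: [-180.0, -0.0, 169.4]
contact_force: [-0.2, -0.2, 0.1]
gripper_width: 0.0854
finger_force: 0.0
```

```bash
python3 w.py w8
python3 - <<'E'
from h import *
q=np.load("w8.npz"); P=cloud(q,q['d'])*1000
w=P.reshape(-1,3)[q['d'].ravel()>0]; w=w[np.hypot(w[:,0]-440,w[:,1]+144)<50]
s=w[abs(w[:,2]-34)<4]; print(len(s),cv2.minAreaRect(s[:,:2].astype(np.float32)))
from rig import *
p,d=camera("top"); Q=camera_params("top"); T=cloud(Q,d)*1000; w=T.reshape(-1,3)
s=w[(np.hypot(w[:,0]-517,w[:,1]+363)<32)&(w[:,2]>17)]; print('mount',len(s),s[:,2].mean(),cv2.minAreaRect(s[:,:2].astype(np.float32)))
E
```

```text
[ 0.4404036  -0.14403513  0.10002649] [-1.79997090e+02 -2.41116189e-02  1.69377930e+02] 21.425 cam [ 0.36283023 -0.1296118   0.22831546] 61.23485200725834
8567 ((440.15728759765625, -143.63067626953125), (62.26036834716797, 62.274383544921875), 79.36309051513672)
mount 48 24.050799824777567 ((511.15838623046875, -380.6563415527344), (11.340068817138672, 38.259334564208984), 65.10327911376953)
```

View pics/w8.png

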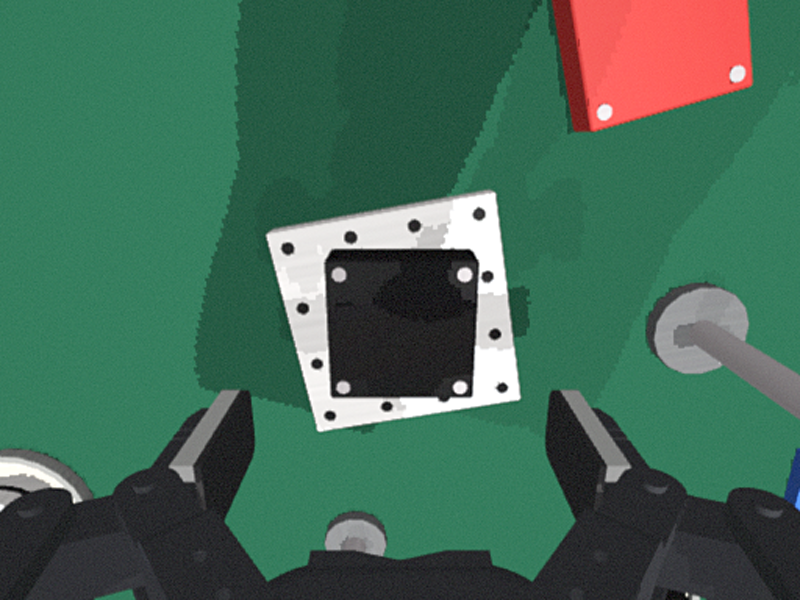

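Plate (402,325) is square between the jaws. Grasp it.

Call:
send_rows(deltas="0 0 0 -0.0002 0.0004 -0.03 0; 0 0 0 -0.0002 0.0004 -0.055 0; 0 0 0 -0.0002 0.0004 -0.068 0; 0 0 0 -0.0002 0.0004 -0.073 0; 0 0 0 -0.0002 0.0004 -0.073 0.05; 0 0 0 -0.0002 0.0004 -0.073 0.1; 0 0 0 -0.0002 0.0004 -0.073 0.15; 0 0 0 -0.0002 0.0004 -0.073 0.2; 0 0 0 -0.0002 0.0004 -0.073 0.25; 0 0 0 -0.0002 0.0004 -0.073 0.3; 0 0 0 -0.0002 0.0004 -0.073 0.35; 0 0 0 -0.0002 0.0004 -0.073 0.4; 0 0 0 -0.0002 0.0004 -0.073 0.4; 0 0 0 -0.0002 0.0004 -0.073 0.4", squeeze=60)

```text
time: 23.28
tcp_pos: [0.4403, -0.1435, 0.0281]
orientation: [180.0, 0.0, 169.4]
contact_force: [-2.3, 0.0, 6.8]
gripper_width: 0.0605
finger_force: 63.4
```

Call:
send_rows(deltas="0 0 0 0 0 0.008 0.4; 0 0 0 0 0 0.03 0.4; 0 0 0 0 0 0.07 0.4; 0 0 0 0 0 0.11 0.4; 0 0 0 0.003 0.015 0.14 0.4; 0 0 0.05 0.01 0.05 0.15 0.4; 0 0 0.1 0.02 0.1 0.15 0.4; 0 0 0.15 0.03 0.15 0.15 0.4; 0 0 0.2 0.04 0.2 0.15 0.4; 0 0 0.25 0.05 0.25 0.15 0.4; 0 0 0.3 0.06 0.3 0.15 0.4; 0 0 0.35 0.07 0.35 0.15 0.4; 0 0 0.4 0.08 0.4 0.15 0.4; 0 0 0.45 0.09 0.45 0.14 0.4; 0 0 0.5 0.1 0.5 0.12 0.4; 0 0 0.558 0.1069 0.535 0.09 0.4; 0 0 0.558 0.1069 0.5493 0.06 0.4; 0 0 0.558 0.1069 0.5493 0.03 0.4; 0 0 0.558 0.1069 0.5493 0.012 0.4; 0 0 0.558 0.1069 0.5493 0.012 0.4")

```text
time: 25.78
tcp_pos: [0.5459, 0.4048, 0.0378]
orientation: [-180.0, -0.2, -158.7]
contact_force: [0.5, 1.0, -3.8]
gripper_width: 0.0606
finger_force: 66.3
```

```bash
python3 w.py w9
```

```text
[0.54585147 0.40476077 0.0377764 ] [-179.96828079   -0.22260492 -158.69310556] 25.775 cam [0.47269185 0.37635281 0.166321  ] 61.23485200725834
```

View pics/w9.png

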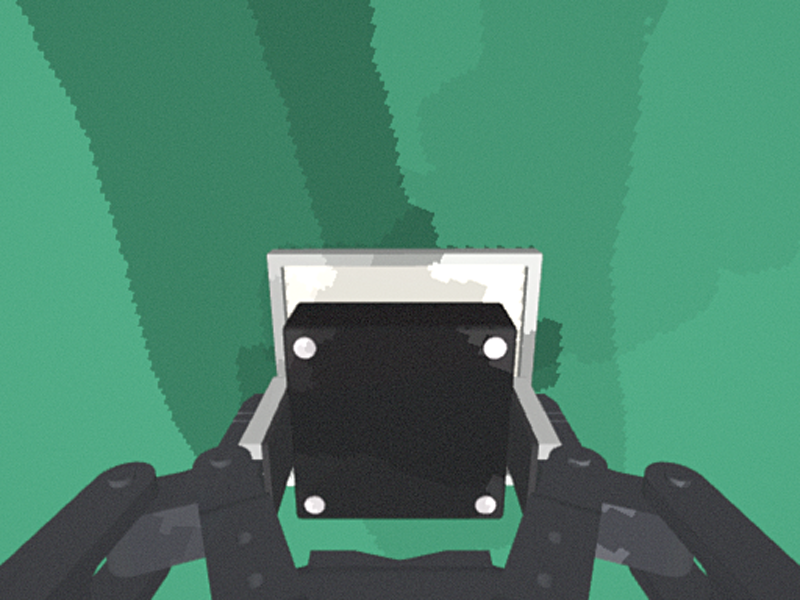

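Plate (400,410) is aligned within the square tray (405,365). Lowering.

Call:
send_rows(deltas="0 0 0 0 0 -0.008 0.4; 0 0 0 0 0 -0.014 0.4; 0 0 0 0 0 -0.017 0.4; 0 0 0 0 0 -0.0185 0.4; 0 0 0 0 0 -0.0195 0.4; 0 0 0 0 0 -0.0203 0.4; 0 0 0 0 0 -0.021 0.4; 0 0 0 0 0 -0.021 0.4")

```text
time: 26.82
tcp_pos: [0.5472, 0.4058, 0.0193]
orientation: [180.0, 0.0, -158.7]
contact_force: [-2.7, -0.7, 3.2]
gripper_width: 0.0604
finger_force: 66.9
```

Call:
send_rows(deltas="0 0 0 0 0 -0.0004 0.4; 0 0 0 0 0 -0.0004 0.3; 0 0 0 0 0 -0.0004 0.2; 0 0 0 0 0 -0.0004 0.1; 0 0 0 0 0 -0.0004 0; 0 0 0 0 0 -0.0004 0; 0 0 0 0 0 0.03 0; 0 0 0 0 0 0.08 0; 0 0 0 0 0 0.14 0; 0 0 0 0 0 0.2 0; 0 0 0 0 0 0.25 0; 0 0 0 0 0.03 0.25 0; 0 0 0 0 0.03 0.25 0")

```text
time: 28.45
tcp_pos: [0.5472, 0.4373, 0.2689]
orientation: [180.0, 0.1, -158.6]
contact_force: [-0.0, -0.7, -0.7]
gripper_width: 0.0855
finger_force: 0.0
```

Run:
```python
from h import *
from rig import *
for n in ("scene","wrist","top"):
    q=camera_params(n); p,d=camera(n); w=(cloud(q,d)*1000).reshape(-1,3)
    if n!="wrist": cv2.imwrite(f"pics/{n}1.png",cv2.resize(p[...,::-1],(800,600)))
    for k,x,y,r,z in (("coll",432,168,14,22),("block",642,-34,25,17),("mount",517,-363,31,17),("plate",547,406,50,17),("tall",476,-9,25,80),("short",569,-193,20,36)):
        s=w[(np.hypot(w[:,0]-x,w[:,1]-y)<r)&(w[:,2]>z)&(w[:,2]<100)]
        if len(s)>8: print(n,k,len(s),np.percentile(s[:,2],[5,50,95]).round(1),cv2.minAreaRect(s[:,:2].astype(np.float32)))
```

```text
scene coll 34 [24.6 31.4 35.3] ((433.3022155761719, 167.97256469726562), (14.044228553771973, 17.622669219970703), 51.380191802978516)
scene block 160 [18.6 26.1 28.5] ((642.7105102539062, -33.13549041748047), (24.370328903198242, 39.40739822387695), 84.21576690673828)
scene mount 235 [18.9 26.5 29. ] ((519.2283935546875, -362.60699462890625), (47.75969696044922, 46.174652099609375), 46.626487731933594)
scene plate 552 [20.3 26.7 29.2] ((547.1246948242188, 406.2775573730469), (63.83797073364258, 65.39508819580078), 21.74049186706543)
scene tall 29 [83.4 89.8 93.7] ((475.21844482421875, -6.208083152770996), (12.668217658996582, 11.11540699005127), 8.764568328857422)
scene short 25 [36.7 43.4 46. ] ((568.9345092773438, -190.67706298828125), (11.699396133422852, 9.772690773010254), 5.546489238739014)
wrist plate 2861 [23.3 24.7 26. ] ((547.3607177734375, 405.0783996582031), (61.630035400390625, 61.196754455566406), 21.298828125)
top coll 34 [24.4 29.6 32.3] ((432.40216064453125, 166.5856475830078), (14.026224136352539, 14.776080131530762), 62.991539001464844)
top block 132 [20.4 23.9 27.4] ((643.0548095703125, -34.525062561035156), (23.74290657043457, 38.879974365234375), 83.08411407470703)
top mount 266 [19.1 24.  27.4] ((518.3299560546875, -362.8811950683594), (45.9586181640625, 46.92743682861328), 79.02839660644531)
top plate 580 [19.8 23.6 27. ] ((547.369384765625, 404.4143371582031), (63.8386344909668, 62.208335876464844), 20.738571166992188)
top tall 23 [83.  89.4 91.4] ((475.5406799316406, -8.088464736938477), (11.500824928283691, 9.844643592834473), 0.3463740348815918)
top short 18 [40.1 41.6 44.3] ((569.0497436523438, -192.53134155273438), (9.135095596313477, 11.056974411010742), 45.26677703857422)
```

View pics/scene1.png

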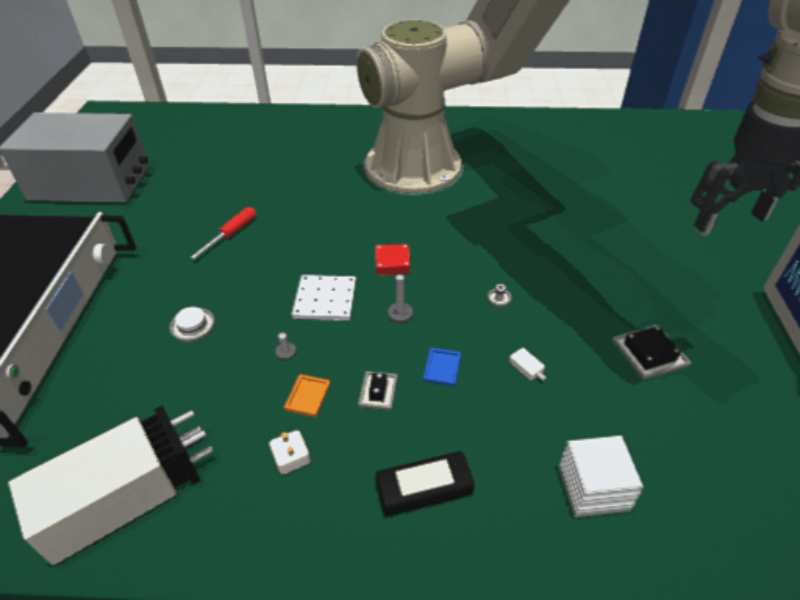

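All four parts are flat in their own trays: collimator (499,295), block (378,388), mount (190,320) and plate (652,346). Both posts stand and the base plate is empty.

```bash
python3 -c "
from rig import *
print(job_done())"
```

```text
the job is handed in; nothing more can be done
None
```

I took the stack apart from the top and set all four parts flat and upright in their own trays; both posts are still standing where they were, and the job is handed in at about 28.6 s of the 128 s allowed.

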